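# Click the block carrier into the printing bed

### The arm

A 7-joint arm with a two-finger parallel gripper is mounted at the origin on a cart in front of the work surface, level with it; the furniture and walls round the work are solid. World frame = base frame: x ahead of the robot, y to its left, z up, the work surface at z = 0. Lengths are in m, angles in degrees, forces in N, time in s.
With the tool pointing down it reaches from about 0.4 to 0.85 m from the base axis. Payload 10.4 kg.
Tool frame: the origin (TCP) lies on the centre line of the jaws, within the pads' length; the fingertips stand 14 mm ahead of it and the grasp point (between the pads) lies 5 mm behind it; z points along the fingers, y is the direction in which the jaws open and shut (so a half turn about z gives the same grasp; the last joint's range is limited). The gripper opens to 87 mm and grips with 3 to 60 N. Pads are 19 mm wide; open, the fingers measure 117 mm over their backs; the gripper's body (75 mm by 190 mm) begins 51 mm behind the grasp point.
Start: joints at [-78.644, 19.034, -3.707, 83.658, 1.238, 77.344, -5.071], TCP at [0.137, 0.61, 0.237] pointing down, gripper open.
Joint ranges: [-148.97, 148.97], [-28.65, 121.19], [-84.17, 76.75], [9.2, 138.47], [-72.65, 252.65], [3.7, 117.97], [-149.18, 149.18]. Speed limits (degrees/s): [127.2, 127.2, 159.86, 159.86, 180, 180, 180].

### API

Orientations are given as [roll, pitch, yaw] about the fixed x, y, z axes, in that order (R = Rz(yaw) Ry(pitch) Rx(roll)).
In Python, from workcell import sensors, imaging, bot gives the robot as it stands.
- The arm moves only by the tool send_rows, never from a script. Its argument "deltas" is a list of rows, each an object with "delta_pos": the shift along the tool's x, y, z in cm, a list of three; "rotation": the turn, a rotation vector about the tool's x, y, z in degrees, a list of three. A call has 1 to 8 rows; each row is the pose to reach, as a shift and turn from the pose commanded when the call began, along the tool's axes at that moment; what a row does not reach only later rows make up. A row lasts 1/10 s, in which the tool goes at most 50 mm and 8.59 degrees, less where a joint would pass 70% of its speed; a pose out of reach is approached as far as the arm can. A call with a gripper value outside its range is refused whole. "hand" is the opening, from 0 (shut) to 1 (fully open), set as the call begins (left out, the last holds). The fingers move at their own pace and stop on an object; "newtons" is the grip in N (left out, the last holds). Time passes only in rows, so rows that repeat a pose let the fingers close. It gives the time, the measured TCP pose, the force and the opening at its end, in the units of the state.
- sensors.observe(): the state, without advancing time (a new reading comes with each control period).
- imaging.get_image(name): name is "scene" or "top"; returns (picture, depth): 384x512x3 uint8, red, green, blue; 384x512 float32, m along the optical axis (not along the pixel's ray), 0 where there is no reading.
- imaging.camera_model(name): a dict with "intrinsics" (3x3 intrinsics, pixels), "camera_from_world" (4x4, takes a point from world to camera coordinates). Camera axes: x right, y down, z forward; pixel columns grow to the right and rows downward; lengths in m; the calibration is good to about 2 mm. A picture is of the moment at which its call begins. camera_model takes no time and is no camera call.
- bot.sign_off(): hands the job in, once; it reports no verdict.
The state is a dict: "clock": time; "qpos": joint angles; "qvel": joint speeds; "joint_torque": joint torques, N m; "tcp_pos": TCP position; "eef_rot": TCP orientation; "contact_force": force on the tool from outside, world axes, zero at the start; "moment": the same for the moment, N m; "opening": finger opening in m.
Only numpy, scipy, OpenCV 4.12 (cv2) and the standard library are available. Lean on these libraries where they do the work, as an engineer would, in place of code of your own. Each camera call takes 0.05 s, during which the arm holds its last target.

### The job

Lift the gouge out of the printing bed and put it down on the worktop clear of the bed. Then slide the carrier with the wood block along the worktop into the bed, without lifting it, until it clicks home past the two spring rollers, and stop pushing there: do not drive the sprung stop bar far back. Leave the two ink tins and the jar where they stand.

Things in the scene. Friction and masses are not known exactly. Their poses are not given: they have to be found in the camera images.
- bed: printing bed: low aluminium U-frame without floor, fixed on the worktop, place and heading vary. Origin on the worktop where the carrier's origin lies when home; +x into the bed, y across, z up. Guide rails 22 mm high, x = -31 to 100 mm, inner faces at y = +-65 mm; whole frame within y = +-109 mm, 26 mm high. End wall 34 mm high at x = 101 to 115 mm
- bed_mouth (a point): middle of the bed's open mouth, on the worktop at bed x = -129 mm; axes as the bed's (+x into the bed). Two steel wings 20 mm high lead in: inner faces about y = +-98 mm here, narrowing to y = +-72 mm at bed x = -80 mm. Beware: ink guns hang on the wall behind the work, from about 0.2 m above the worktop, over world x of about 0.7 m and more: swing the arm across close to the robot
- catch_left (a joint): white upright spring roller at the bed's +y side: metres it is pressed outwards (0 free, 0.009 at most). 14 mm diameter, z 3 to 19 mm, axis at bed x = -62.5 mm; free, its inner edge is at bed y = +64.5 mm. Its spring starts at 5 N and adds 1.3 N per mm. A lug passing presses it 4.5 mm
- catch_right (a joint): the like roller at the bed's -y side (inner edge at bed y = -64.5 mm when free)
- buffer (a joint): sprung rubber-faced stop bar across the bed's far end, 3 to 23 mm above the worktop, face at bed x = 80.5 mm: metres it is pushed back along bed +x; 0 free, 0.010 at most, 3 N per mm. With the carrier home it reads 0 to 0.002; 0.007 is too far
- bed_clear (a point): a point on the worktop behind the bed's end wall (bed x = 165, y = 40 mm); the worktop is free here for about 45 mm along bed x and 90 mm across to either side; axes as the bed's
- carrier: plywood board 160 mm long (x), 126 wide (y), 30 thick, with a dark printing block 145 x 122 x 9 mm fixed flat on top: 39 mm high, about 0.6 kg (varies), loose, too wide to grasp. Origin: centre of the board's underside; +x is the leading end (corners rounded 12 mm), z up. On each long side a half-round steel lug (radius 16 mm, centre x = -50, y = +-53 mm, z 4 to 16) stands out 6 mm
- push_face (a point): middle of the carrier's trailing face (carrier x = -80 mm), 15 mm above the worktop; axes as the carrier's. The face is flat and upright, 126 mm wide, 30 mm high. Pushing in: the lugs meet the rollers 26 mm before home, the push needed rises to 10 to 15 N in the next 10 mm, fades to nothing about 10 mm before home, then the rollers snap in behind the lugs and draw the carrier home
- gouge_grip (a point): centre (half-way up, 9.5 mm) of the wooden handle of the lino gouge lying in the bed between the rails. Handle along the point's x axis, 52 mm long, up to 25 mm thick, 19 mm high; thin steel blade to +x, ending 82 mm from this point; butt 26 mm from it at -x. 45 g
- tin_tall_mid (a point): centre, half-way up, of the taller ink tin (70 mm diameter, 61 mm high), standing close beside the bed or the way into it; leave it
- tin_low_mid (a point): centre, half-way up, of the lower ink tin (71 mm diameter, 51 mm high), standing close beside the bed or the way into it; leave it
- jar_mid (a point): centre, half-way up, of the water jar (66 mm diameter, 82 mm high), standing behind the carrier's trailing end; leave it

How it is judged (in metres and radians):
On the way, in this order (a step that is already met when the one before it is completed fails the run):
1. the gouge lies at rest on the worktop, clear of the bed ((y of gouge_grip in the frame of bed above 0.12 m or y of gouge_grip in the frame of bed below -0.12 m or x of gouge_grip in the frame of bed above 0.12 m or x of gouge_grip in the frame of bed below -0.14 m) and height (world z) of gouge_grip below 0.02 m and contact force between the fingers and gouge below 0.05 N), for 0.2 s.
2. the carrier has clicked home past the rollers (x of carrier in the frame of bed between -0.004 and 0.007 m), for 0.2 s.
At the end, for the whole second after the job is handed in: carrier flat and still in the bed, origin within 4 mm short and 5 mm beyond home, 4 mm across, in line within 0.05 rad; gouge on the worktop outside the bed (handle centre over 120 mm to a side or beyond the far end, or over 140 mm before the origin) (x of carrier in the frame of bed between -0.004 and 0.005 m and y of carrier in the frame of bed between -0.004 and 0.004 m and angle between the x axis of carrier and the x axis of bed, either way round below 0.05 rad and height (world z) of carrier below 0.004 m and linear speed of carrier below 0.01 m/s and (y of gouge_grip in the frame of bed above 0.12 m or y of gouge_grip in the frame of bed below -0.12 m or x of gouge_grip in the frame of bed above 0.12 m or x of gouge_grip in the frame of bed below -0.14 m) and height (world z) of gouge_grip below 0.02 m); the robot touches nothing.
It fails at once if the sprung stop bar is driven back 7 mm or more (value of joint buffer above 0.007 m).
It fails at once if the carrier is lifted off the worktop (height (world z) of carrier above 0.015 m).
It fails at once if an ink tin or the jar is shifted by more than 20 mm (distance of any of tin_tall_mid, tin_low_mid, jar_mid from where it was at the start of the episode above 0.02 m).
It also fails if it takes over 61 s, if anything falls off the work surface, if the arm or the gripper's body presses on something with over 40 N, if the wrist force passes 120 N, or if a joint passes its speed limit or range.

## Working session

There is one attempt and no reset: what is moved stays moved. The work goes in short steps, Python scripts to look and compute and a tool call to move; the robot and the scene stay as the last step left them, time stands still between calls to the robot, and variables do not carry over. Pictures are saved under pics/ and viewed, and the job is handed in when it is done.

Besides the shell and the picture viewer there is one more tool, called by a JSON object that holds its "api" and its "payload". send_rows: Moves the arm, as the interface text tells. Its arguments: {"type":"object","properties":{"deltas":{"type":"array"},"hand":{"type":"number"},"newtons":{"type":"number"}},"required":["deltas"]}

```bash
mkdir -p pics; python3 - <<'E'
from workcell import sensors, imaging, bot
import cv2,numpy as np,pickle
print(sensors.observe())
d={}
for n in("scene","top"):
    im,de=imaging.get_image(n);m=imaging.camera_model(n);d[n]=(im,de,m)
    cv2.imwrite(f"pics/{n}0.png",cv2.resize(im[:,:,::-1],(768,576),interpolation=cv2.INTER_CUBIC));print(n,m)
pickle.dump(d,open("d0.pkl","wb"))
E
```

```text
{'clock': 0.0, 'qpos': array([-78.64597702,  19.06797523,  -3.70811606,  83.70566395,
         1.23742636,  77.34027011,  -5.0724129 ]), 'qvel': array([ 0.00849951,  0.05629835, -0.05660073, -0.01165487, -0.03369642,
       -0.11184591,  0.06778087]), 'joint_torque': array([-3.87068212e-04, -6.23227072e+01,  2.42221897e-02, -3.89910865e+01,
       -6.16097753e-02,  3.90946702e-02,  1.22771444e-04]), 'tcp_pos': array([0.13677548, 0.6094946 , 0.23580038]), 'eef_rot': array([-1.79925992e+02,  2.89417443e-03,  1.67351542e+02]), 'contact_force': array([ 0.12395296,  0.19778524, -0.71217613]), 'moment': array([-0.03116509,  0.03653105, -0.02855876]), 'opening': 0.08716232650036307}
scene {'intrinsics': array([[458.998626  ,   0.        , 251.76409768],
       [  0.        , 458.998626  , 192.33986524],
       [  0.        ,   0.        ,   1.        ]]), 'camera_from_world': array([[-0.50743598, -0.8615892 ,  0.0131448 ,  0.27344726],
       [-0.36850649,  0.20319334, -0.90714687,  0.23499167],
       [ 0.778917  , -0.4651629 , -0.42060882,  1.12732332],
       [ 0.        ,  0.        ,  0.        ,  1.        ]])}
top {'intrinsics': array([[452.38462049,   0.        , 252.2687983 ],
       [  0.        , 452.38462049, 190.35100576],
       [  0.        ,   0.        ,   1.        ]]), 'camera_from_world': array([[ 0.02035148, -0.99970936,  0.01292326, -0.019106  ],
       [-0.99652441, -0.02132758, -0.08052477,  0.5241141 ],
       [ 0.08077699, -0.01123955, -0.99666883,  1.19409031],
       [ 0.        ,  0.        ,  0.        ,  1.        ]])}
```

```bash
ls -la .
```

```text
total 2704
drwxr-xr-x  3 agent agent    4096 Dec  7 01:41 .
drwxr-xr-x 23 root  root     4096 Dec  7 01:41 ..
-rw-r--r--  1 agent agent 2753483 Dec  7 01:41 d0.pkl
drwxr-xr-x  2 agent agent    4096 Dec  7 01:41 pics
```

View pics/scene0.png

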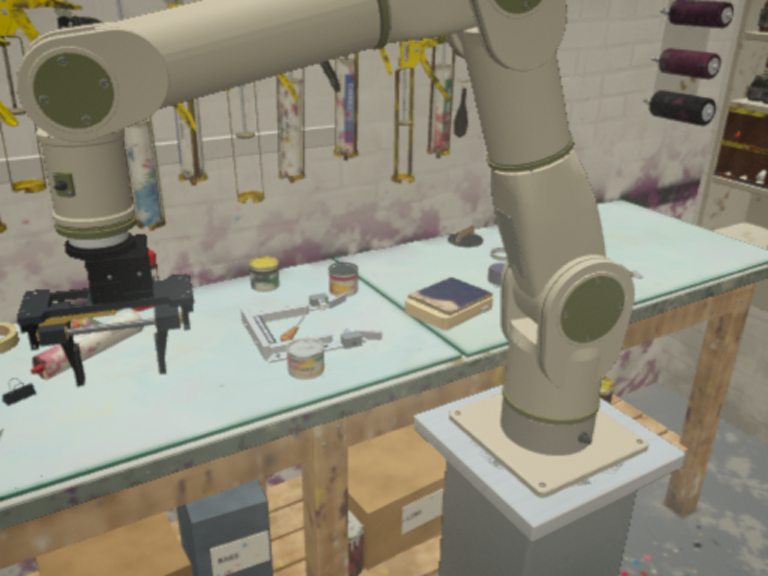

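View pics/top0.png

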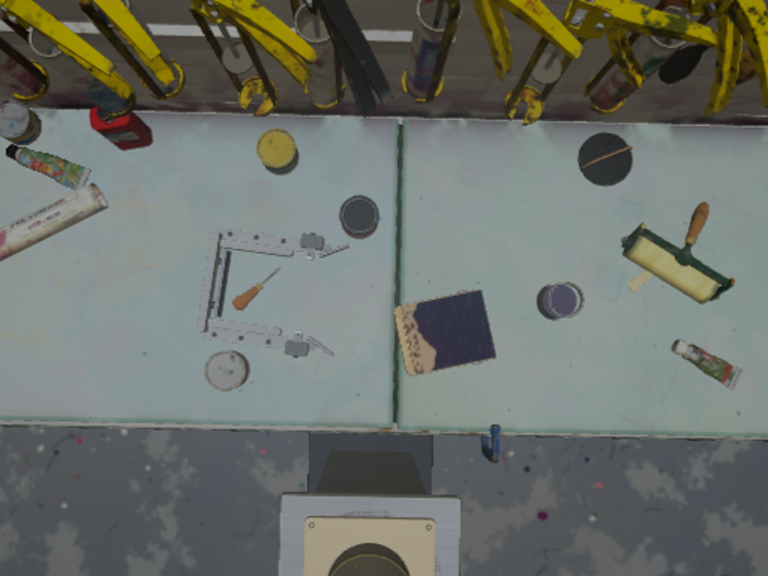

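```bash
python3 - <<'E'
import cv2,numpy as np,pickle
im,de,m=pickle.load(open("d0.pkl","rb"))["top"]
def crop(x0,y0,x1,y1,f,n):
    c=cv2.resize(im[y0:y1,x0:x1,::-1],None,fx=f,fy=f,interpolation=cv2.INTER_CUBIC)
    for i in range(x0//10*10+10,x1,10):
        cv2.putText(c,str(i),((i-x0)*f,10),0,.35,(0,0,255),1);cv2.line(c,((i-x0)*f,12),((i-x0)*f,18),(0,0,255),1)
    for i in range(y0//10*10+10,y1,10):
        cv2.putText(c,str(i),(0,(i-y0)*f+4),0,.35,(0,0,255),1);cv2.line(c,(22,(i-y0)*f),(28,(i-y0)*f),(0,0,255),1)
    cv2.imwrite(n,c)
crop(125,140,245,240,6,"pics/bed0.png")
crop(255,180,345,255,8,"pics/car0.png")
E
```

```text
(no output)
```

View pics/bed0.png

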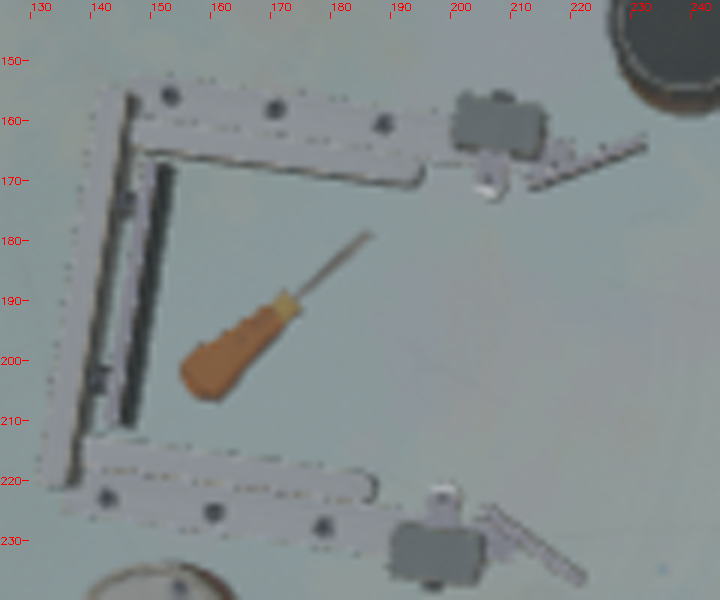

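View pics/car0.png

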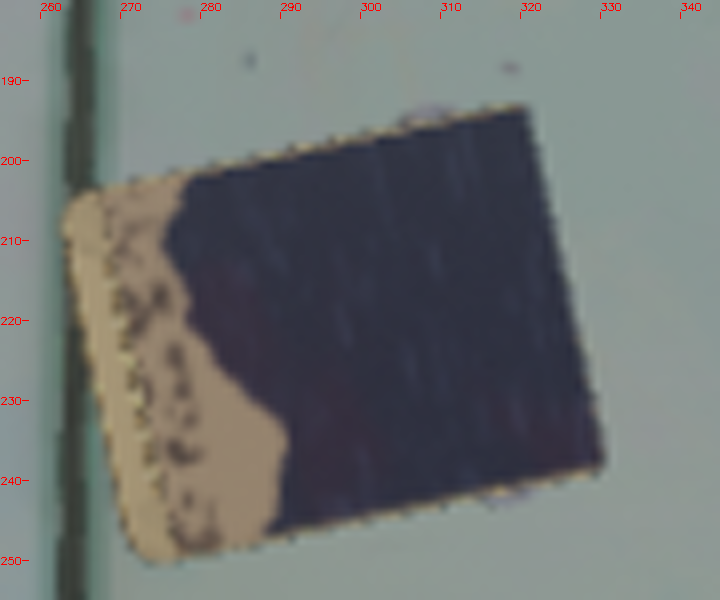

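```bash
cat > h.py <<'E'
import numpy as np,pickle,cv2
from scipy.optimize import least_squares
def cam(m): return np.array(m["intrinsics"]),np.array(m["camera_from_world"])
def proj(m,P):
    K,T=cam(m);p=np.atleast_2d(P)@T[:3,:3].T+T[:3,3];q=p@K.T;return q[:,:2]/q[:,2:]
def back(m,uv,z):
    K,T=cam(m);uv=np.atleast_2d(uv);r=np.c_[uv,np.ones(len(uv))]@np.linalg.inv(K).T@T[:3,:3]
    c=-T[:3,:3].T@T[:3,3];return c+r*((z-c[2])/r[:,2])[:,None]
def loc(pose,P):
    x,y,a=pose;c,s=np.cos(a),np.sin(a);P=np.atleast_2d(P).astype(float);Q=P.copy()
    Q[:,0]=x+c*P[:,0]-s*P[:,1];Q[:,1]=y+s*P[:,0]+c*P[:,1];return Q
def inloc(pose,P):
    x,y,a=pose;c,s=np.cos(a),np.sin(a);d=np.atleast_2d(P)[:,:2]-[x,y];return np.c_[c*d[:,0]+s*d[:,1],-s*d[:,0]+c*d[:,1]]
def fit(m,obs,x0):
    # obs: (u,v,z,bx or None,by or None)
    W=[back(m,[o[0]-.4,o[1]-.4],o[2])[0] for o in obs]
    def f(p):
        r=[]
        for w,o in zip(W,obs):
            l=inloc(p,w)[0]
            if o[3] is not None:r.append(l[0]-o[3])
            if o[4] is not None:r.append(l[1]-o[4])
        return r
    s=least_squares(f,x0,loss="soft_l1",f_scale=.003);return s.x,np.array(f(s.x))
E
cat > f0.py <<'E'
from h import *
im,de,m=pickle.load(open("d0.pkl","rb"))["top"]
bed,r=fit(m,[(206,169.5,.019,-.0625,-.0715),(198,222.5,.019,-.0625,.0715),(195.5,168,.022,-.031,None),(187.5,221.5,.022,-.031,None),
 (155,165.7,.022,None,-.065),(190,170.5,.022,None,-.065),(150,213.5,.022,None,.065),(180,218,.022,None,.065),(153,180,.023,.0805,None),(148,208,.023,.0805,None)],(.5,.2,1.5))
print("bed",bed.round(4),np.degrees(bed[2]).round(2),(r*1000).round(1))
car,r=fit(m,[(262.8,210,.030,.08,None),(270,246,.030,.08,None),(280,202,.039,None,-.061),(310,195.6,.039,None,-.061),(290,246,.039,None,.061),(320,240,.039,None,.061),(307.3,193.5,.016,-.05,-.069),(317,242.5,.016,-.05,.069)],(.45,-.1,1.8))
print("car",car.round(4),np.degrees(car[2]).round(2),(r*1000).round(1))
print("car in bed",inloc(bed,car[:2]))
g=[back(m,np.array(p)-.4,.0095)[0].round(4) for p in((157.2,204.5),(164.5,197.7),(174.5,188.8))];t=back(m,np.array((186.7,178.6))-.4,.008)[0].round(4)
print("gouge",g,t,np.linalg.norm(g[0]-t),np.degrees(np.arctan2(*(t-g[0])[[1,0]])))
print(inloc(bed,g[1]),"clear",loc(bed,[.165,.04,0]),"mouth",loc(bed,[-.129,0,0]))
for n,p,z in(("tall?",(239.5,144),.061),("low?",(151,246.5),.051),("jar",(372,199),.08)):
    w=back(m,np.array(p),z)[0];print(n,w.round(3),inloc(bed,w),inloc(car,w))
pickle.dump((bed,car),open("p0.pkl","wb"))
for n in("top","scene"):
    im,de,m=pickle.load(open("d0.pkl","rb"))[n]
    f=3 if n=="top" else 4; x0,y0=(120,125) if n=="top" else (150,160)
    c=cv2.resize(np.ascontiguousarray(im[y0:y0+140,x0:x0+230,::-1]),None,fx=f,fy=f,interpolation=cv2.INTER_CUBIC)
    def line(pose,P,col):
        q=((proj(m,loc(pose,P))-[x0,y0]+.5)*f).astype(int);cv2.polylines(c,[q],False,col,1)
    for s in(1,-1):
        line(bed,[[-.031,s*.065,.022],[.1,s*.065,.022]],(0,0,255));line(bed,[[-.129,s*.098,.02],[-.08,s*.072,.02]],(255,0,0))
    line(bed,[[.0805,-.06,.023],[.0805,.06,.023]],(0,255,0));line(bed,[[.115,-.1,.034],[.115,.1,.034],[.101,.1,.034],[.101,-.1,.034]],(0,255,255))
    line(car,[[.08,.063,.03],[.08,-.063,.03],[-.08,-.063,.03],[-.08,.063,.03],[.08,.063,.03]],(0,0,255))
    line(car,[[-.08,.063,0],[-.08,-.063,0]],(255,0,0))
    cv2.imwrite(f"pics/ov_{n}.png",c)
E
python3 f0.py
```

```text
bed [0.5137 0.1864 1.4596] 83.63 [ 2.7 -1.3  4.  -0.2 -0.6  0.2  0.5  0.9 -0.7  0.7 -4.1 -2. ]
car [ 0.4439 -0.1227  1.7878] 102.43 [-1.7 -1.6  2.4  1.2 -1.2 -1.1  1.   1.3  2.5 -2.8]
car in bed [[-0.31487778  0.0350519 ]]
gouge [array([0.4826, 0.2485, 0.0095]), array([0.5014, 0.2296, 0.0095]), array([0.5261, 0.2034, 0.0095])] [0.5547 0.1716 0.008 ] 0.10542423819976125 -46.8451319676479
[[0.04158449 0.01699515]] clear [[0.49223757 0.35480647 0.        ]] mouth [[0.49935369 0.05818321 0.        ]]
tall? [0.642 0.028 0.061] [[-0.1429331 -0.1453232]] [[ 0.10460978 -0.226179  ]]
low? [0.371 0.251 0.051] [[0.04850512 0.14930719]] [[ 0.38081542 -0.0090014 ]]
jar [ 0.504 -0.315  0.08 ] [[-0.49891616 -0.04597592]] [[-0.2003348 -0.0173666]]
```

View pics/ov_top.png

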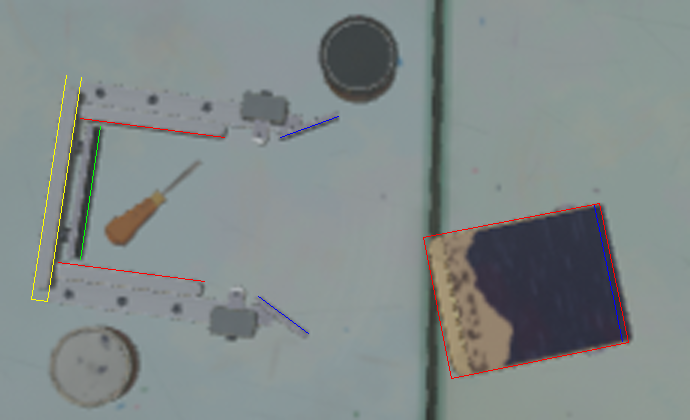

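View pics/ov_scene.png

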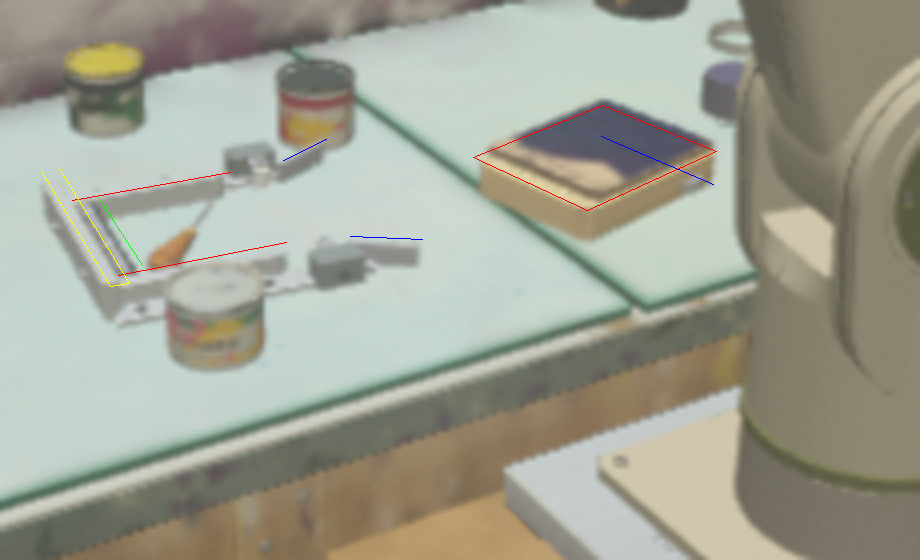

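```bash
python3 - <<'E'
from h import *
D=pickle.load(open("d0.pkl","rb"))
def pt(n,u,v):
    im,de,m=D[n];K,T=cam(m);d=de[v,u];p=np.linalg.inv(K)@[u,v,1]*d;return (T[:3,:3].T@(p-T[:3,3])).round(4)
for n,l in(("top",[(180,205),(240,200),(300,180),(100,200),(150,247),(240,144),(310,225),(374,200),(160,200),(145,190),(170,160),(206,160),(198,232),(180,225)]),("scene",[(220,215),(200,235),(250,235),(300,200),(203,229),(229,176),(193,223),(185,255),(213,202),(300,190),(168,213)])):
    for u,v in l: print(n,u,v,pt(n,u,v))
E
```

```text
top 180 205 [0.4819 0.1871 0.0018]
top 240 200 [ 0.4991  0.0245 -0.001 ]
top 300 180 [ 5.574e-01 -1.387e-01 -2.000e-04]
top 100 200 [0.4909 0.404  0.0022]
top 150 247 [0.3693 0.2541 0.0492]
top 240 144 [0.6422 0.0269 0.0612]
top 310 225 [ 0.4346 -0.1619  0.039 ]
top 374 200 [ 0.504  -0.3304  0.0421]
top 160 200 [0.4933 0.2385 0.0191]
top 145 190 [0.5189 0.2782 0.0256]
top 170 160 [0.6038 0.2176 0.007 ]
top 206 160 [0.6031 0.1179 0.0261]
top 198 232 [0.4101 0.1335 0.0266]
top 180 225 [0.4277 0.1842 0.0096]
scene 220 215 [ 0.5153  0.1318 -0.0006]
scene 200 235 [0.3597 0.2715 0.0444]
scene 250 235 [ 0.3596  0.1116 -0.001 ]
scene 300 200 [ 0.4166 -0.1087  0.0381]
scene 203 229 [0.3859 0.2502 0.0445]
scene 229 176 [0.6716 0.016  0.0534]
scene 193 223 [0.4823 0.2394 0.0147]
scene 185 255 [ 0.3558  0.32   -0.003 ]
scene 213 202 [0.5756 0.1266 0.0186]
scene 300 190 [ 0.4833 -0.1572  0.0363]
scene 168 213 [0.5473 0.2929 0.0327]
```

```bash
cat > go.py <<'E'
import sys,numpy as np
from scipy.spatial.transform import Rotation as Ro
from workcell import sensors
s=sensors.observe();R=Ro.from_euler("xyz",s["eef_rot"],degrees=True)
print("t",s["clock"],s["tcp_pos"].round(4),s["eef_rot"].round(2),"F",s["contact_force"].round(1),"M",s["moment"].round(2),"q",s["qpos"].round(0))
a=list(map(float,sys.argv[1:]))
for i in range(0,len(a),4):
    x,y,z,w=a[i:i+4];T=Ro.from_euler("xyz",[180,0,w],degrees=True)
    print("->",a[i:i+4],"dcm",(R.inv().apply(np.array([x,y,z])-s["tcp_pos"])*100).round(2),"rot",(R.inv()*T).as_rotvec(degrees=True).round(1))
E
python3 go.py .5035 .2265 .10 133.2 .5035 .2265 .017 133.2
```

```text
t 0.1 [0.1368 0.6095 0.2358] [-179.93    0.    167.35] F [-1.3  0.8 -0.3] M [0.02 0.03 0.01] q [-79.  19.  -4.  84.   1.  77.  -5.]
-> [0.5035, 0.2265, 0.1, 133.2] dcm [-44.17 -29.33  13.62] rot [-0.1  0.  34.2]
-> [0.5035, 0.2265, 0.017, 133.2] dcm [-44.17 -29.32  21.92] rot [-0.1  0.  34.2]
```

{"api": "send_rows", "payload": {"deltas": [{"delta_pos":[-4.4,-2.9,1.0],"rotation":[0,0,4]},{"delta_pos":[-8.8,-5.8,2.5],"rotation":[0,0,8]},{"delta_pos":[-13.2,-8.7,4],"rotation":[0,0,12]},{"delta_pos":[-17.6,-11.6,5.5],"rotation":[0,0,16]},{"delta_pos":[-22,-14.6,7],"rotation":[0,0,20]},{"delta_pos":[-26.4,-17.5,8.5],"rotation":[0,0,24]},{"delta_pos":[-30.8,-20.5,10],"rotation":[0,0,28]},{"delta_pos":[-35.2,-23.4,11.5],"rotation":[0,0,32]}], "hand": 0.55}}

```text
clock: 0.9
tcp_pos: [0.4045, 0.3293, 0.1314]
eef_rot: [180.0, -0.0, 135.2]
contact_force: [1.2, 1.2, 0.2]
opening: 0.0483
```

```bash
python3 go.py .5035 .2265 .08 133.2
```

```text
t 0.9 [0.4045 0.3293 0.1314] [ 1.8000e+02 -1.0000e-02  1.3519e+02] F [1.2 1.2 0.2] M [ 0.01 -0.05  0.02] q [-55.  11.  12. 107.  -3.  62.   3.]
-> [0.5035, 0.2265, 0.08, 133.2] dcm [-14.27  -0.32   5.14] rot [ 0. -0.  2.]
```

{"api": "send_rows", "payload": {"deltas": [{"delta_pos":[0,0,0],"rotation":[0,0,0]},{"delta_pos":[0,0,0],"rotation":[0,0,0]},{"delta_pos":[0,0,0],"rotation":[0,0,0]}]}}

```text
clock: 1.2
tcp_pos: [0.4028, 0.3322, 0.1321]
eef_rot: [180.0, -0.0, 135.5]
contact_force: [0.6, 0.5, -0.2]
opening: 0.0478
```

```bash
python3 go.py .5035 .2265 .06 133.2
```

```text
t 1.2 [0.4028 0.3322 0.1321] [ 1.7999e+02 -3.0000e-02  1.3547e+02] F [ 0.6  0.5 -0.2] M [-0.05  0.07 -0.03] q [-56.  11.  12. 107.  -3.  62.   3.]
-> [0.5035, 0.2265, 0.06, 133.2] dcm [-14.59  -0.48   7.2 ] rot [ 0.  -0.   2.3]
```

{"api": "send_rows", "payload": {"deltas": [{"delta_pos":[-4.5,-0.2,1],"rotation":[0,0,1]},{"delta_pos":[-9,-0.4,3],"rotation":[0,0,2]},{"delta_pos":[-13,-0.5,5],"rotation":[0,0,2.3]},{"delta_pos":[-14.6,-0.5,7.2],"rotation":[0,0,2.3]},{"delta_pos":[-14.6,-0.5,7.2],"rotation":[0,0,2.3]},{"delta_pos":[-14.6,-0.5,7.2],"rotation":[0,0,2.3]}]}}

```text
clock: 1.8
tcp_pos: [0.5032, 0.2265, 0.0601]
eef_rot: [-180.0, -0.0, 133.2]
contact_force: [-0.2, 1.3, -0.3]
opening: 0.0478
```

```bash
python3 go.py .5035 .2265 .017 133.2; python3 - <<'E'
from workcell import imaging
import cv2
im,d=imaging.get_image("top");cv2.imwrite("pics/t1.png",cv2.resize(im[130:260,110:260,::-1],None,fx=5,fy=4.6))
im,d=imaging.get_image("scene");cv2.imwrite("pics/s1.png",cv2.resize(im[150:270,130:290,::-1],None,fx=5,fy=5))
E
```

```text
t 1.8 [0.5032 0.2265 0.0601] [-1.7998e+02 -5.0000e-02  1.3317e+02] F [-0.2  1.3 -0.3] M [ 0.03 -0.02 -0.01] q [-44.  20.  17. 107.  -7.  55.  20.]
-> [0.5035, 0.2265, 0.017, 133.2] dcm [-0.03  0.02  4.31] rot [-0. -0. -0.]
```

View pics/t1.png

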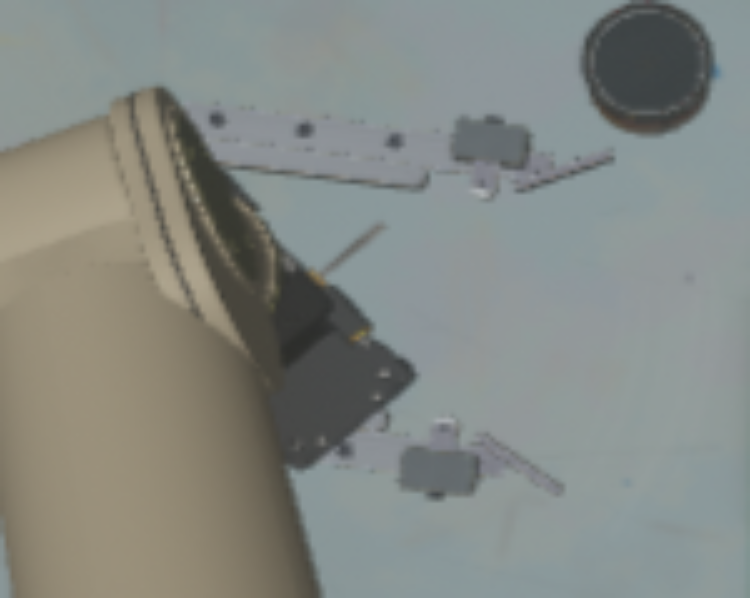

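View pics/s1.png

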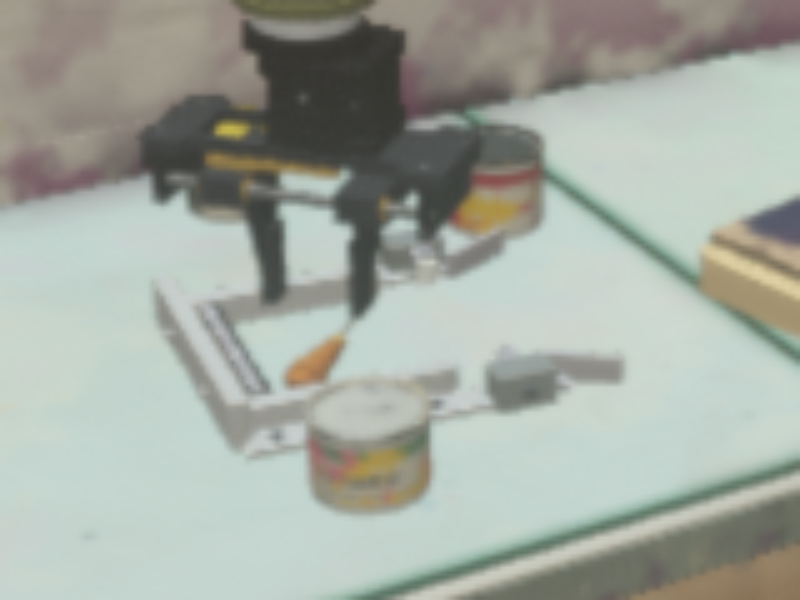

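{"api": "send_rows", "payload": {"deltas": [{"delta_pos":[0,0,2],"rotation":[0,0,0]},{"delta_pos":[0,0,3.3],"rotation":[0,0,0]},{"delta_pos":[0,0,4.2],"rotation":[0,0,0]},{"delta_pos":[0,0,4.2],"rotation":[0,0,0]}]}}

```text
clock: 2.3
tcp_pos: [0.5031, 0.2251, 0.0171]
eef_rot: [-179.9, -0.0, 133.1]
contact_force: [-0.7, 0.4, 0.7]
opening: 0.0478
```

{"api": "send_rows", "payload": {"deltas": [{"delta_pos":[0,0,0],"rotation":[0,0,0]},{"delta_pos":[0,0,0],"rotation":[0,0,0]},{"delta_pos":[0,0,0],"rotation":[0,0,0]},{"delta_pos":[0,0,0],"rotation":[0,0,0]},{"delta_pos":[0,0,0],"rotation":[0,0,0]}], "hand": 0.0, "newtons": 15}}

```text
clock: 2.8
tcp_pos: [0.5042, 0.225, 0.0183]
eef_rot: [180.0, -0.0, 133.0]
contact_force: [0.5, -0.5, 2.5]
opening: 0.019
```

```bash
python3 go.py
```

```text
t 2.8 [0.5042 0.225  0.0183] [ 1.7996e+02 -1.0000e-02  1.3305e+02] F [ 0.5 -0.5  2.5] M [-0.04  0.07 -0.05] q [-43.  24.  17. 108.  -9.  50.  21.]
```

```bash
python3 - <<'E'
from h import *
b,c=pickle.load(open("p0.pkl","rb"));print(loc(b,[[.168,.055,0]]))
E
python3 go.py .5042 .225 .085 133.2 .478 .3565 .085 173.4
```

```text
[[0.4776633  0.35945306 0.        ]]
t 2.8 [0.5042 0.225  0.0183] [ 1.7996e+02 -1.0000e-02  1.3305e+02] F [ 0.5 -0.5  2.5] M [-0.04  0.07 -0.05] q [-43.  24.  17. 108.  -9.  50.  21.]
-> [0.5042, 0.225, 0.085, 133.2] dcm [-0.    0.   -6.67] rot [ 0.  -0.  -0.2]
-> [0.478, 0.3565, 0.085, 173.4] dcm [11.4   7.06 -6.66] rot [  0.    0.  -40.4]
```

{"api": "send_rows", "payload": {"deltas": [{"delta_pos":[0,0,-3],"rotation":[0,0,0]},{"delta_pos":[0,0,-6.6],"rotation":[0,0,0]},{"delta_pos":[2,1.5,-6.6],"rotation":[0,0,-8]},{"delta_pos":[5,3.2,-6.6],"rotation":[0,0,-16]},{"delta_pos":[8,5,-6.6],"rotation":[0,0,-24]},{"delta_pos":[10.5,6.8,-6.6],"rotation":[0,0,-32]},{"delta_pos":[11.6,7.3,-6.6],"rotation":[0,0,-40.4]},{"delta_pos":[11.6,7.3,-6.6],"rotation":[0,0,-40.4]}]}}

```text
clock: 3.6
tcp_pos: [0.477, 0.3616, 0.0838]
eef_rot: [180.0, -0.0, 173.8]
contact_force: [0.1, -0.7, 0.2]
opening: 0.0193
```

```bash
python3 go.py .4777 .3595 .018 173.4; python3 - <<'E'
from workcell import imaging
import cv2
im,d=imaging.get_image("scene");cv2.imwrite("pics/s2.png",cv2.resize(im[150:270,110:270,::-1],None,fx=5,fy=5))
E
```

```text
t 3.6 [0.477  0.3616 0.0838] [ 1.7996e+02 -5.0000e-02  1.7377e+02] F [ 0.1 -0.7  0.2] M [-0.02  0.02 -0.  ] q [-48.  23.   8.  98.  -4.  59.  45.]
-> [0.4777, 0.3595, 0.018, 173.4] dcm [-0.1  -0.21  6.58] rot [ 0.  -0.   0.4]
```

View pics/s2.png

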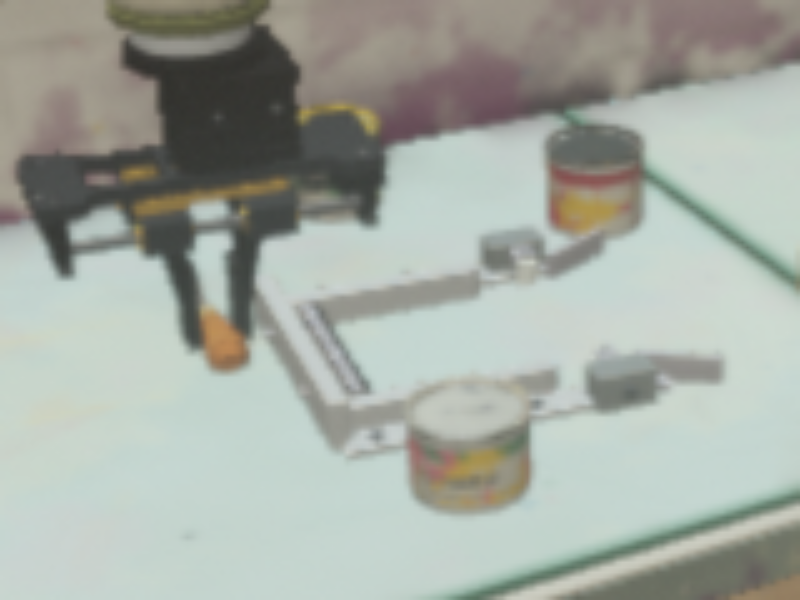

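{"api": "send_rows", "payload": {"deltas": [{"delta_pos":[0,0,2.5],"rotation":[0,0,0]},{"delta_pos":[0,0,4.8],"rotation":[0,0,0]},{"delta_pos":[0,0,6],"rotation":[0,0,0]},{"delta_pos":[0,0,6.6],"rotation":[0,0,0]},{"delta_pos":[0,0,6.6],"rotation":[0,0,0]}]}}

```text
clock: 4.15
tcp_pos: [0.4788, 0.3583, 0.018]
eef_rot: [-180.0, 0.0, 173.3]
contact_force: [1.4, -0.1, -0.6]
opening: 0.019
```

{"api": "send_rows", "payload": {"deltas": [{"delta_pos":[0,0,0],"rotation":[0,0,0]},{"delta_pos":[0,0,0],"rotation":[0,0,0]},{"delta_pos":[0,0,0],"rotation":[0,0,0]}], "hand": 0.42}}

```text
clock: 4.45
tcp_pos: [0.4785, 0.3597, 0.0186]
eef_rot: [180.0, 0.0, 173.4]
contact_force: [-0.6, -0.5, 0.3]
opening: 0.0333
```

{"api": "send_rows", "payload": {"deltas": [{"delta_pos":[0,0,-2],"rotation":[0,0,0]},{"delta_pos":[0,0,-6],"rotation":[0,0,0]},{"delta_pos":[0,0,-10],"rotation":[0,0,0]},{"delta_pos":[0,0,-10],"rotation":[0,0,0]}]}}

```text
clock: 4.85
tcp_pos: [0.4808, 0.3615, 0.1242]
eef_rot: [179.6, 0.4, 173.4]
contact_force: [0.9, 0.1, 0.1]
opening: 0.036
```

```bash
python3 go.py; python3 - <<'E'
from workcell import imaging
import cv2,pickle
im,d=imaging.get_image("scene");cv2.imwrite("pics/s3.png",cv2.resize(im[150:270,110:270,::-1],None,fx=5,fy=5))
from h import *
b,c=pickle.load(open("p0.pkl","rb"))
print("sides",[loc(c,[[x,y,0]]).round(4).tolist() for x,y in((.03,.063),(.05,.063),(-.08,0),(-.1,0))])
E
```

```text
t 4.85 [0.4808 0.3615 0.1242] [179.58   0.36 173.42] F [0.9 0.1 0.1] M [ 0.03  0.01 -0.03] q [-48.  20.   8.  96.  -3.  63.  45.]
sides [[[0.3759, -0.1069, 0.0]], [[0.3716, -0.0874, 0.0]], [[0.4611, -0.2008, 0.0]], [[0.4654, -0.2203, 0.0]]]
```

View pics/s3.png

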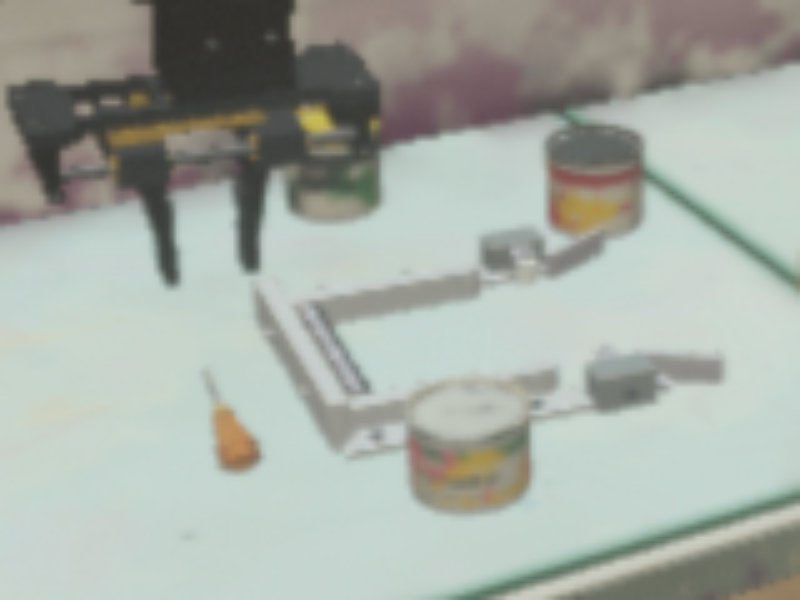

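```bash
python3 - <<'E'
from h import *
b,c=pickle.load(open("p0.pkl","rb"))
print(loc(c,[[.012,.09,0],[.012,.0725,0],[-.11,0,0]]).round(4))
E
python3 go.py .43 .10 .125 180 .3515 -.1395 .125 192.4
```

```text
[[ 0.3534 -0.1303  0.    ]
 [ 0.3705 -0.1265  0.    ]
 [ 0.4676 -0.2301  0.    ]]
t 4.9 [0.4797 0.3607 0.1213] [179.73   0.22 173.43] F [ 0.4 -0.5 -1.7] M [-0.06  0.01 -0.02] q [-48.  21.   8.  96.  -3.  63.  45.]
-> [0.43, 0.1, 0.125, 180.0] dcm [  1.95 -26.47  -0.5 ] rot [ 0.3  0.2 -6.6]
-> [0.3515, -0.1395, 0.125, 192.4] dcm [  7.01 -51.16  -0.63] rot [  0.2   0.3 -19. ]
```

{"api": "send_rows", "payload": {"deltas": [{"delta_pos":[0.4,-4.5,-0.5],"rotation":[0.3,0.2,-2]},{"delta_pos":[0.8,-9,-0.5],"rotation":[0.3,0.2,-3]},{"delta_pos":[1.2,-13.5,-0.5],"rotation":[0.3,0.2,-4]},{"delta_pos":[1.6,-18,-0.5],"rotation":[0.3,0.2,-5]},{"delta_pos":[1.9,-22.5,-0.5],"rotation":[0.3,0.2,-6]},{"delta_pos":[2.2,-26.5,-0.5],"rotation":[0.3,0.2,-7]},{"delta_pos":[2.5,-31,-0.5],"rotation":[0.3,0.2,-9]},{"delta_pos":[2.5,-31,-0.5],"rotation":[0.3,0.2,-9]}], "hand": 0.6}}

```text
clock: 5.7
tcp_pos: [0.4165, 0.0492, 0.1222]
eef_rot: [-179.7, -0.3, -177.9]
contact_force: [0.3, 1.4, 0.8]
opening: 0.0521
```

```bash
python3 go.py .3534 -.1303 .12 192.4
```

```text
t 5.7 [0.4165 0.0492 0.1222] [-179.68   -0.32 -177.87] F [0.3 1.4 0.8] M [0.07 0.   0.02] q [-31.  -2.  18. 122.   1.  60.  78.]
-> [0.3534, -0.1303, 0.12, 192.4] dcm [  6.97 -17.7    0.36] rot [ -0.3  -0.3 -10.3]
```

{"api": "send_rows", "payload": {"deltas": [{"delta_pos":[1.5,-4.5,0.3],"rotation":[-0.3,-0.3,-3]},{"delta_pos":[3,-9,0.3],"rotation":[-0.3,-0.3,-5]},{"delta_pos":[4.8,-13.5,0.3],"rotation":[-0.3,-0.3,-8]},{"delta_pos":[7,-17.7,0.3],"rotation":[-0.3,-0.3,-10.3]},{"delta_pos":[7,-17.7,0.3],"rotation":[-0.3,-0.3,-10.3]},{"delta_pos":[7,-17.7,0.3],"rotation":[-0.3,-0.3,-10.3]}]}}

```text
clock: 6.3
tcp_pos: [0.3553, -0.1255, 0.1208]
eef_rot: [179.9, 0.1, -167.4]
contact_force: [0.2, 0.5, 0.3]
opening: 0.0519
```

```bash
python3 go.py .3534 -.1303 .026 192.4;  python3 - <<'E'
from workcell import imaging
import cv2
im,d=imaging.get_image("top");cv2.imwrite("pics/t4.png",cv2.resize(im[150:300,230:400,::-1],None,fx=4,fy=4))
E
```

```text
t 6.3 [ 0.3553 -0.1255  0.1208] [ 1.7993e+02  6.0000e-02 -1.6738e+02] F [0.2 0.5 0.3] M [0.05 0.01 0.07] q [-20. -10.  31. 128.   6.  61. 110.]
-> [0.3534, -0.1303, 0.026, 192.4] dcm [ 0.3  -0.43  9.48] rot [0.1 0.1 0.2]
```

View pics/t4.png

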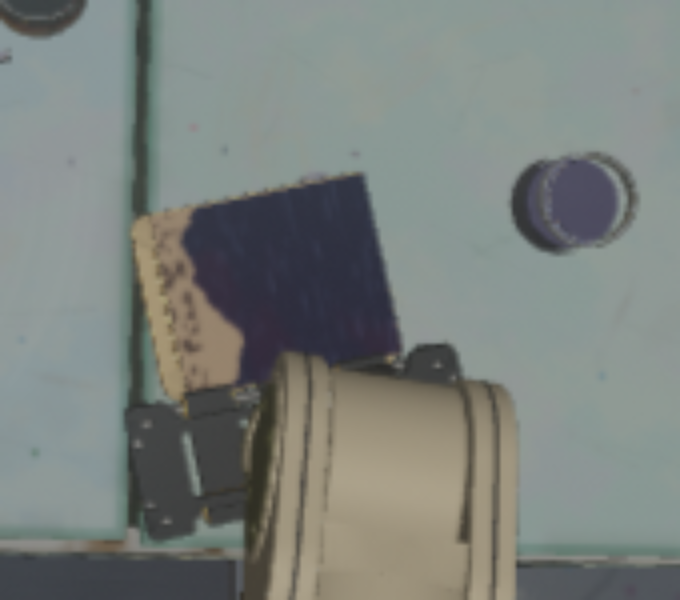

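{"api": "send_rows", "payload": {"deltas": [{"delta_pos":[0.3,-0.3,4],"rotation":[0,0,0]},{"delta_pos":[0.3,-0.3,7.5],"rotation":[0,0,0]},{"delta_pos":[0.3,-0.3,9.3],"rotation":[0,0,0]},{"delta_pos":[0.3,-0.3,9.3],"rotation":[0,0,0]}]}}

```text
clock: 6.75
tcp_pos: [0.3519, -0.1277, 0.026]
eef_rot: [179.9, -0.2, -167.1]
contact_force: [-0.3, -0.4, 0.6]
opening: 0.0525
```

```bash
python3 go.py
```

```text
t 6.75 [ 0.3519 -0.1277  0.026 ] [ 179.94   -0.25 -167.13] F [-0.3 -0.4  0.6] M [0.03 0.   0.04] q [-21.   2.  34. 133.  -1.  46. 118.]
```

{"api": "send_rows", "payload": {"deltas": [{"delta_pos":[-0.7,0,0],"rotation":[0,0,-0.3]},{"delta_pos":[-1.3,0,0],"rotation":[0,0,-0.3]},{"delta_pos":[-1.5,0,0],"rotation":[0,0,-0.3]},{"delta_pos":[-1.7,0,0],"rotation":[0,0,-0.3]},{"delta_pos":[-1.7,0,0],"rotation":[0,0,-0.3]}]}}

```text
clock: 7.25
tcp_pos: [0.37, -0.1251, 0.0284]
eef_rot: [179.9, 0.0, -167.0]
contact_force: [-3.1, -0.7, 1.8]
opening: 0.0518
```

```bash
python3 go.py;  python3 - <<'E'
from workcell import imaging
import cv2
im,d=imaging.get_image("top");cv2.imwrite("pics/t5.png",cv2.resize(im[180:260,250:350,::-1],None,fx=7,fy=7))
im,d=imaging.get_image("scene");cv2.imwrite("pics/s5.png",cv2.resize(im[130:260,230:370,::-1],None,fx=4.5,fy=4.5))
E
```

```text
t 7.25 [ 0.37   -0.1251  0.0284] [ 1.7994e+02  5.0000e-02 -1.6695e+02] F [-3.1 -0.7  1.8] M [ 0.04  0.72 -0.02] q [-21.   4.  34. 131.  -3.  46. 118.]
```

View pics/t5.png

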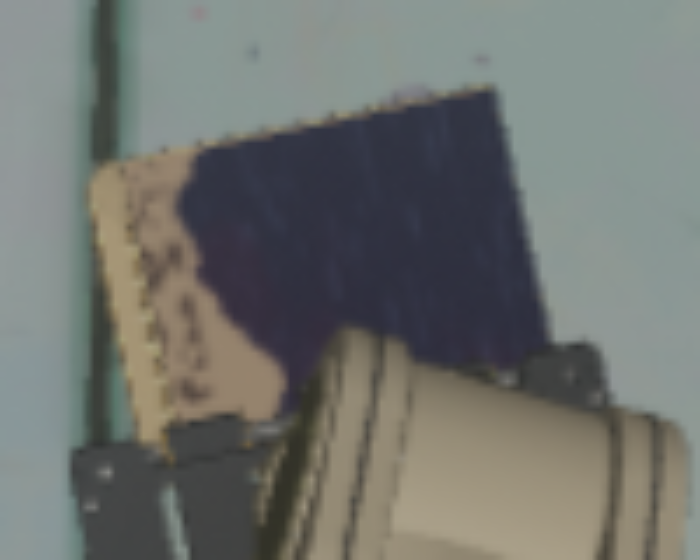

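View pics/s5.png

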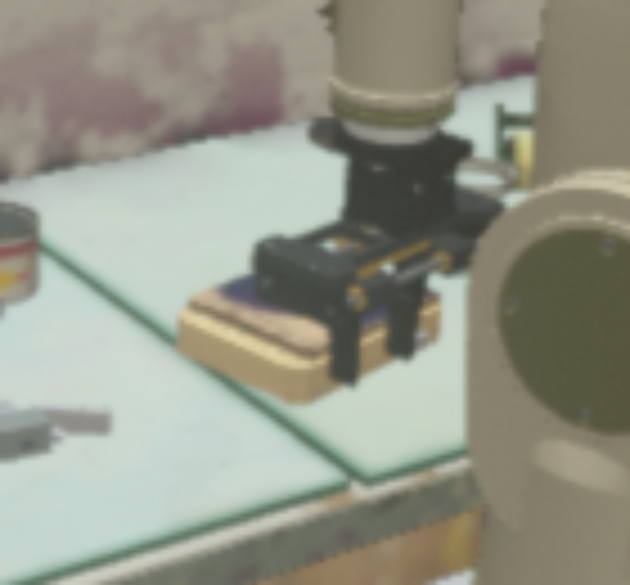

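{"api": "send_rows", "payload": {"deltas": [{"delta_pos":[-0.52,0.29,0.1],"rotation":[0,0,2.4]},{"delta_pos":[-1.06,0.57,0.1],"rotation":[0,0,4.85]},{"delta_pos":[-1.61,0.82,0.1],"rotation":[0,0,7.3]},{"delta_pos":[-2.16,1.05,0.1],"rotation":[0,0,9.7]},{"delta_pos":[-2.72,1.25,0.1],"rotation":[0,0,12.1]},{"delta_pos":[-3.3,1.43,0.1],"rotation":[0,0,14.55]},{"delta_pos":[-3.88,1.59,0.1],"rotation":[0,0,17]},{"delta_pos":[-4.46,1.72,0.1],"rotation":[0,0,19.4]}]}}

```text
clock: 8.15
tcp_pos: [0.4095, -0.0981, 0.0272]
eef_rot: [179.9, 0.0, 173.6]
contact_force: [-2.0, 0.0, -0.5]
opening: 0.0518
```

```bash
python3 go.py;  cat > look.py <<'E'
import sys
from workcell import imaging
from h import *
n,name,x0,y0,x1,y1,f=sys.argv[1],sys.argv[2],*map(int,sys.argv[3:8])
im,de=imaging.get_image(n);m=imaging.camera_model(n);pickle.dump((im,de,m),open(name+".pkl","wb"))
c=cv2.resize(im[y0:y1,x0:x1,::-1],None,fx=f,fy=f,interpolation=cv2.INTER_CUBIC)
for i in range(x0//10*10+10,x1,10):
    cv2.putText(c,str(i),((i-x0)*f,10),0,.35,(0,0,255),1);cv2.line(c,((i-x0)*f,12),((i-x0)*f,18),(0,0,255),1)
for i in range(y0//10*10+10,y1,10):
    cv2.putText(c,str(i),(0,(i-y0)*f+4),0,.35,(0,0,255),1);cv2.line(c,(22,(i-y0)*f),(28,(i-y0)*f),(0,0,255),1)
cv2.imwrite("pics/"+name+".png",c)
E
python3 look.py top t6 250 170 350 250 7
```

```text
t 8.15 [ 0.4095 -0.0981  0.0272] [1.7993e+02 2.0000e-02 1.7356e+02] F [-2.   0.  -0.5] M [0.11 0.63 0.06] q [-24.   8.  34. 127.  -7.  46.  97.]
```

View pics/t6.png

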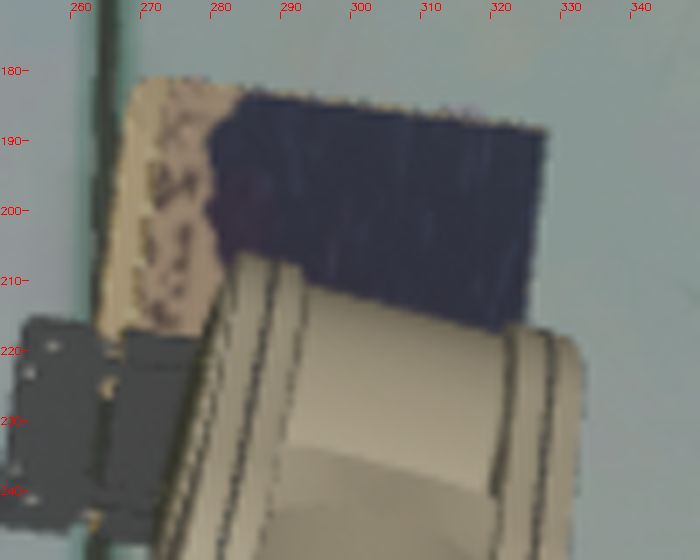

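```bash
python3 - <<'E'
from h import *
b,c=pickle.load(open("p0.pkl","rb"));im,de,m=pickle.load(open("t6.pkl","rb"))
car,r=fit(m,[(268,186,.03,.08,None),(264.2,214,.03,.08,None),(286,183.3,.039,None,-.061),(325,188,.039,None,-.061),(316.5,186,.016,-.05,-.069)],(.48,-.12,1.46))
print(car,np.degrees(car[2]),(r*1000).round(1),inloc(b,car[:2]),np.degrees(car[2]-b[2]))
pickle.dump((b,car),open("p1.pkl","wb"))
E
```

```text
[ 0.48021062 -0.12282975  1.45623756] 83.43626614627766 [ 0.1  0.3  0.  -1.6 -0.4  1.6] [[-0.31101924 -0.00106932]] -0.19024823521166404
```

```bash
python3 - <<'E'
from h import *
b,c=pickle.load(open("p1.pkl","rb"))
print(loc(b,[[-.416,-.001,0],[-.4005,-.001,0]]).round(4))
E
python3 go.py .468 -.227 .11 83.6
```

```text
[[ 0.4685 -0.2272  0.    ]
 [ 0.4702 -0.2117  0.    ]]
t 8.2 [ 0.4105 -0.0977  0.0273] [1.7993e+02 7.0000e-02 1.7345e+02] F [-2.2  0.4 -0.9] M [ 0.28  0.43 -0.1 ] q [-24.   8.  34. 127.  -7.  46.  97.]
-> [0.468, -0.227, 0.11, 83.6] dcm [ -7.2  -12.18  -8.28] rot [ 0.1  0.  89.8]
```

{"api": "send_rows", "payload": {"deltas": [{"delta_pos":[0.8,0,0],"rotation":[0,0,0]},{"delta_pos":[1.0,0,-4],"rotation":[0,0,0]},{"delta_pos":[1.0,0,-8.3],"rotation":[0,0,0]},{"delta_pos":[0,-2,-8.8],"rotation":[0,0,8]},{"delta_pos":[-1,-4,-8.8],"rotation":[0,0,16]},{"delta_pos":[-2,-6,-8.8],"rotation":[0,0,24]},{"delta_pos":[-3,-7,-8.8],"rotation":[0,0,32]},{"delta_pos":[-4,-9,-8.8],"rotation":[0,0,40]}], "hand": 1.0}}

```text
clock: 9.0
tcp_pos: [0.4394, -0.1924, 0.1153]
eef_rot: [179.9, 0.0, 133.4]
contact_force: [-1.1, 0.5, 0.2]
opening: 0.0869
```

```bash
python3 go.py .4685 -.227 .115 83.6
```

```text
t 9.0 [ 0.4394 -0.1924  0.1153] [1.7986e+02 2.0000e-02 1.3344e+02] F [-1.1  0.5  0.2] M [ 0.02  0.01 -0.03] q [-20.   8.  41. 115.  -6.  59.  67.]
-> [0.4685, -0.227, 0.115, 83.6] dcm [-4.51 -0.27  0.03] rot [ 0.1 -0.  49.8]
```

{"api": "send_rows", "payload": {"deltas": [{"delta_pos":[-1,0,0],"rotation":[0,0,8]},{"delta_pos":[-2,0,0],"rotation":[0,0,16]},{"delta_pos":[-3,0,0],"rotation":[0,0,24]},{"delta_pos":[-4,-0.2,0],"rotation":[0,0,32]},{"delta_pos":[-4.5,-0.3,0],"rotation":[0,0,40]},{"delta_pos":[-4.5,-0.3,0],"rotation":[0,0,48]},{"delta_pos":[-4.5,-0.3,0],"rotation":[0,0,49.8]},{"delta_pos":[-4.5,-0.3,0],"rotation":[0,0,49.8]}]}}

```text
clock: 9.8
tcp_pos: [0.4679, -0.2269, 0.1152]
eef_rot: [179.9, -0.1, 84.0]
contact_force: [-0.4, 0.9, 0.6]
opening: 0.087
```

```bash
python3 go.py .4685 -.2272 .027 83.6; python3 look.py top t7 250 160 400 260 5;python3 look.py scene s7 250 130 390 250 5
```

```text
t 9.8 [ 0.4679 -0.2269  0.1152] [ 1.7994e+02 -6.0000e-02  8.4010e+01] F [-0.4  0.9  0.6] M [-0.16  0.07  0.04] q [-22.  15.  49. 110. -13.  60.  27.]
-> [0.4685, -0.2272, 0.027, 83.6] dcm [-0.03  0.05  8.82] rot [ 0.1 -0.1  0.4]
```

View pics/t7.png

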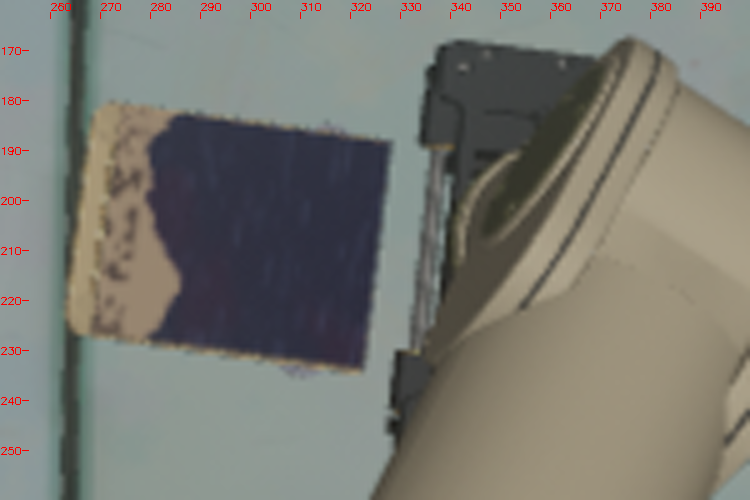

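View pics/s7.png

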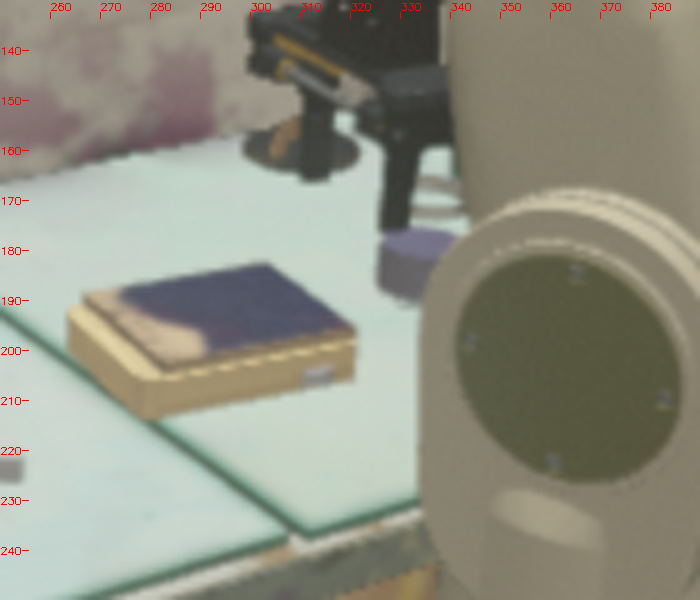

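{"api": "send_rows", "payload": {"deltas": [{"delta_pos":[0,0.05,4],"rotation":[0,0,0.4]},{"delta_pos":[0,0.05,7],"rotation":[0,0,0.4]},{"delta_pos":[0,0.05,8.8],"rotation":[0,0,0.4]},{"delta_pos":[0,0.05,8.8],"rotation":[0,0,0.4]},{"delta_pos":[0,0.05,8.8],"rotation":[0,0,0.4]}]}}

```text
clock: 10.4
tcp_pos: [0.4688, -0.2273, 0.0276]
eef_rot: [180.0, -0.0, 83.5]
contact_force: [0.3, -0.4, 0.6]
opening: 0.087
```

```bash
python3 go.py .4702 -.2117 .027 83.6
```

```text
t 10.4 [ 0.4688 -0.2273  0.0276] [ 1.7996e+02 -4.0000e-02  8.3510e+01] F [ 0.3 -0.4  0.6] M [-0.09  0.04  0.03] q [-17.  24.  44. 113. -22.  51.  32.]
-> [0.4702, -0.2117, 0.027, 83.6] dcm [ 1.56 -0.03  0.06] rot [ 0.  -0.  -0.1]
```

{"api": "send_rows", "payload": {"deltas": [{"delta_pos":[1.0,0,0],"rotation":[0,0,0]},{"delta_pos":[1.6,0,0],"rotation":[0,0,0]},{"delta_pos":[2.4,0,0],"rotation":[0,0,0]},{"delta_pos":[3.4,0,0],"rotation":[0,0,0]},{"delta_pos":[4.6,0,0],"rotation":[0,0,0]},{"delta_pos":[5.8,0,0],"rotation":[0,0,0]},{"delta_pos":[7.0,0,0],"rotation":[0,0,0]},{"delta_pos":[8.0,0,0],"rotation":[0,0,0]}]}}

```text
clock: 11.2
tcp_pos: [0.4786, -0.1474, 0.0281]
eef_rot: [179.8, -0.0, 83.5]
contact_force: [-0.3, -5.2, 4.5]
opening: 0.0873
```

{"api": "send_rows", "payload": {"deltas": [{"delta_pos":[1.0,0,0],"rotation":[0,0,0]},{"delta_pos":[2.0,0,0],"rotation":[0,0,0]},{"delta_pos":[3.0,0,0],"rotation":[0,0,0]},{"delta_pos":[4.0,0,0],"rotation":[0,0,0]},{"delta_pos":[4.7,0,0],"rotation":[0,0,0]},{"delta_pos":[5.2,0,0],"rotation":[0,0,0]},{"delta_pos":[5.5,0,0],"rotation":[0,0,0]},{"delta_pos":[5.5,0,0],"rotation":[0,0,0]}]}}

```text
clock: 12.0
tcp_pos: [0.4844, -0.0924, 0.0275]
eef_rot: [179.9, -0.1, 83.5]
contact_force: [1.1, -2.5, 1.2]
opening: 0.0873
```

```bash
python3 go.py; python3 look.py top t8 180 150 320 260 5
```

```text
t 12.0 [ 0.4844 -0.0924  0.0275] [ 1.7992e+02 -7.0000e-02  8.3480e+01] F [ 1.1 -2.5  1.2] M [-0.63 -0.12 -0.05] q [-33.  20.  44. 117. -18.  49.  15.]
```

View pics/t8.png

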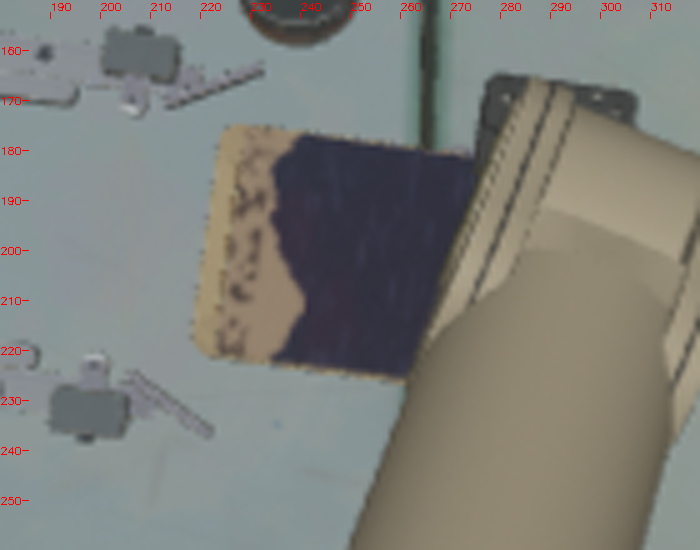

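```bash
python3 - <<'E'
from h import *
from workcell import sensors
b,c=pickle.load(open("p1.pkl","rb"));im,de,m=pickle.load(open("t8.pkl","rb"))
car,r=fit(m,[(222.4,185,.03,.08,None),(218.9,214,.03,.08,None),(245,177.4,.039,None,-.061),(272,180.9,.039,None,-.061),(237,222.2,.039,None,.061),(260,225.5,.039,None,.061)],(.49,-.0,1.46))
print(car,np.degrees(car[2]),(r*1000).round(1),inloc(b,car[:2]),np.degrees(car[2]-b[2]))
print("tcp in bed",inloc(b,sensors.observe()["tcp_pos"][:2]), "in car",inloc(car,sensors.observe()["tcp_pos"][:2]))
E
```

```text
[ 0.49554031 -0.00350297  1.46348131] 83.85130252408744 [ 0.5 -0.5  0.6  0.7 -1.1 -0.2] [[-0.19072824 -0.00305792]] 0.22478814259812102
tcp in bed [[-0.28027678 -0.00177757]] in car [[-0.08954283  0.00163166]]
```

{"api": "send_rows", "payload": {"deltas": [{"delta_pos":[0.6,0,0],"rotation":[0,0,0]},{"delta_pos":[1.4,-0.05,0],"rotation":[0,0,0]},{"delta_pos":[2.4,-0.1,0],"rotation":[0,0,0]},{"delta_pos":[3.4,-0.15,0],"rotation":[0,0,0]},{"delta_pos":[4.4,-0.2,0],"rotation":[0,0,0]},{"delta_pos":[5.2,-0.2,0],"rotation":[0,0,0]},{"delta_pos":[5.8,-0.2,0],"rotation":[0,0,0]},{"delta_pos":[6.2,-0.2,0],"rotation":[0,0,0]}]}}

```text
clock: 12.85
tcp_pos: [0.489, -0.0309, 0.0273]
eef_rot: [180.0, -0.0, 83.5]
contact_force: [-0.4, -7.1, 5.6]
opening: 0.0871
```

{"api": "send_rows", "payload": {"deltas": [{"delta_pos":[0.6,0,0],"rotation":[0,0,0]},{"delta_pos":[1.4,0,0],"rotation":[0,0,0]},{"delta_pos":[2.2,0,0],"rotation":[0,0,0]},{"delta_pos":[3.0,0,0],"rotation":[0,0,0]},{"delta_pos":[3.6,0,0],"rotation":[0,0,0]},{"delta_pos":[4.2,0,0],"rotation":[0,0,0]},{"delta_pos":[4.5,0,0],"rotation":[0,0,0]},{"delta_pos":[4.5,0,0],"rotation":[0,0,0]}]}}

```text
clock: 13.65
tcp_pos: [0.4942, 0.0142, 0.0272]
eef_rot: [180.0, -0.1, 83.5]
contact_force: [-0.4, -1.7, 1.5]
opening: 0.0873
```

```bash
python3 go.py; python3 look.py top t9 140 140 280 250 5
```

```text
t 13.65 [0.4942 0.0142 0.0272] [ 1.7999e+02 -7.0000e-02  8.3470e+01] F [-0.4 -1.7  1.5] M [-0.45  0.09 -0.06] q [-44.  20.  42. 117. -18.  49.   2.]
```

View pics/t9.png

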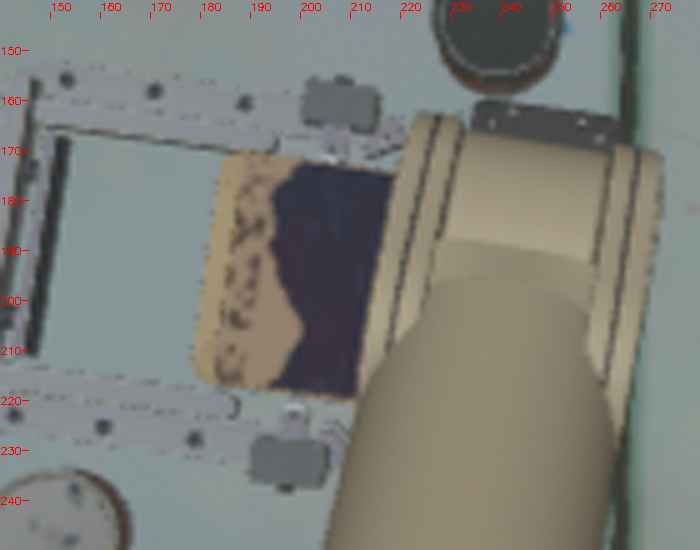

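{"api": "send_rows", "payload": {"deltas": [{"delta_pos":[0.6,0,0],"rotation":[0,0,0]},{"delta_pos":[1.4,0,0],"rotation":[0,0,0]},{"delta_pos":[2.2,0,0],"rotation":[0,0,0]},{"delta_pos":[3.0,0,0],"rotation":[0,0,0]},{"delta_pos":[3.7,0,0],"rotation":[0,0,0]},{"delta_pos":[4.3,0,0],"rotation":[0,0,0]},{"delta_pos":[4.8,0,0],"rotation":[0,0,0]},{"delta_pos":[4.8,0,0],"rotation":[0,0,0]}]}}

```text
clock: 14.5
tcp_pos: [0.4999, 0.0627, 0.0273]
eef_rot: [180.0, -0.1, 83.5]
contact_force: [-0.3, 0.6, 0.4]
opening: 0.087
```

```bash
python3 go.py; python3 look.py top t10 130 140 270 250 5;python3 - <<'E'
from h import *
from workcell import sensors
b,c=pickle.load(open("p1.pkl","rb"))
print("tcp in bed",inloc(b,sensors.observe()["tcp_pos"][:2]))
E
```

```text
t 14.5 [0.4999 0.0627 0.0273] [ 1.7996e+02 -1.0000e-01  8.3520e+01] F [-0.3  0.6  0.4] M [-0.1   0.03  0.04] q [-48.  21.  41. 116. -18.  50.  -4.]
tcp in bed [[-0.12481219 -0.00016576]]
```

View pics/t10.png

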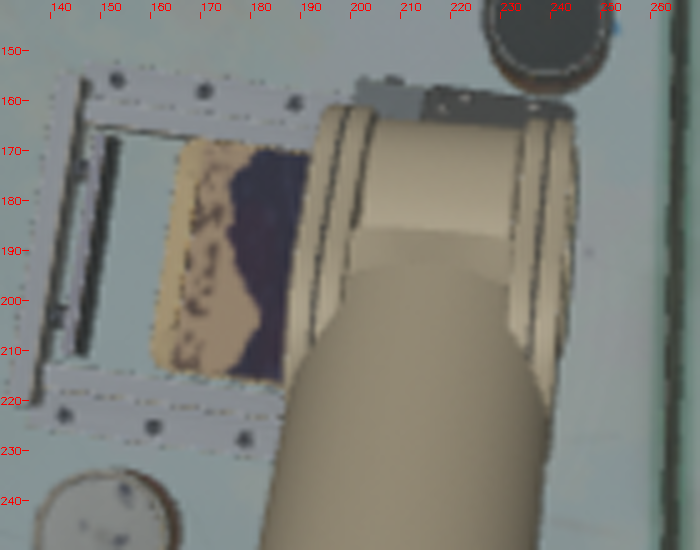

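{"api": "send_rows", "payload": {"deltas": [{"delta_pos":[0.4,0,0],"rotation":[0,0,0]},{"delta_pos":[0.8,0,0],"rotation":[0,0,0]},{"delta_pos":[1.1,0,0],"rotation":[0,0,0]},{"delta_pos":[1.4,0,0],"rotation":[0,0,0]},{"delta_pos":[1.6,0,0],"rotation":[0,0,0]},{"delta_pos":[1.8,0,0],"rotation":[0,0,0]}]}}

```text
clock: 15.15
tcp_pos: [0.5012, 0.0759, 0.0273]
eef_rot: [-180.0, 0.2, 83.3]
contact_force: [-5.9, -15.7, 8.1]
opening: 0.0869
```

```bash
cat > tb.py <<'E'
from h import *
from workcell import sensors
b,c=pickle.load(open("p1.pkl","rb"));s=sensors.observe()
print("tcp in bed",inloc(b,s["tcp_pos"][:2]),s["contact_force"],s["moment"],s["clock"])
E
python3 tb.py
```

```text
tcp in bed [[-0.11116214  0.00013662]] [ -5.94036604 -15.700296     8.13908325] [-3.57043561  1.03064234  0.01817813] 15.15
```

{"api": "send_rows", "payload": {"deltas": [{"delta_pos":[0.2,0,0],"rotation":[0,0,0]},{"delta_pos":[0.4,0,0],"rotation":[0,0,0]},{"delta_pos":[0.5,0,0],"rotation":[0,0,0]},{"delta_pos":[0.5,0,0],"rotation":[0,0,0]}]}}

```text
clock: 15.55
tcp_pos: [0.502, 0.0823, 0.0273]
eef_rot: [-180.0, 0.1, 83.4]
contact_force: [-3.7, -10.5, 4.3]
opening: 0.087
```

```bash
python3 tb.py
```

```text
tcp in bed [[-1.04741664e-01  5.21303282e-05]] [ -3.65366833 -10.50265941   4.32483216] [-2.23094141  0.82034969 -0.02136521] 15.55
```

{"api": "send_rows", "payload": {"deltas": [{"delta_pos":[0.1,0,0],"rotation":[0,0,0]},{"delta_pos":[0.2,0,0],"rotation":[0,0,0]},{"delta_pos":[0.3,0,0],"rotation":[0,0,0]},{"delta_pos":[0.3,0,0],"rotation":[0,0,0]}]}}

```text
clock: 15.95
tcp_pos: [0.5024, 0.0868, 0.0273]
eef_rot: [-180.0, -0.0, 83.4]
contact_force: [-2.7, -4.3, 2.6]
opening: 0.0868
```

```bash
python3 tb.py; python3 look.py top t11 130 140 270 250 5
```

```text
tcp in bed [[-0.10024079  0.00013052]] [-2.67273406 -4.25189834  2.61420778] [-1.03022343  0.66606122  0.06297799] 15.95
```

View pics/t11.png

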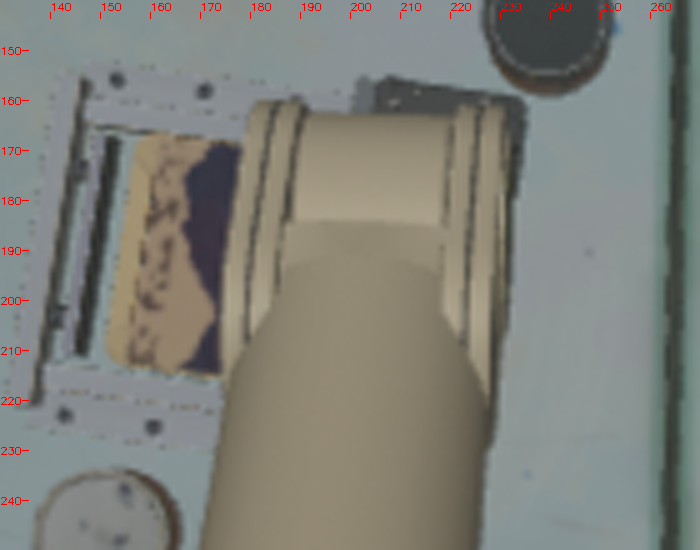

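{"api": "send_rows", "payload": {"deltas": [{"delta_pos":[0.1,0,0],"rotation":[0,0,0]},{"delta_pos":[0.2,0,0],"rotation":[0,0,0]},{"delta_pos":[0.2,0,0],"rotation":[0,0,0]}]}}

```text
clock: 16.3
tcp_pos: [0.5033, 0.0901, 0.0275]
eef_rot: [179.9, -0.1, 83.5]
contact_force: [0.1, 0.3, 0.0]
opening: 0.0872
```

```bash
python3 tb.py
```

```text
tcp in bed [[-0.09681238 -0.00032769]] [0.07866649 0.34179532 0.04412107] [-0.1257543   0.07142325 -0.04774938] 16.3
```

Force dropped to zero: the rollers have taken it. I back off and look.

{"api": "send_rows", "payload": {"deltas": [{"delta_pos":[-1,0,0],"rotation":[0,0,0]},{"delta_pos":[-3,0,0],"rotation":[0,0,0]},{"delta_pos":[-6,0,-2],"rotation":[0,0,0]},{"delta_pos":[-9,0,-6],"rotation":[0,0,0]},{"delta_pos":[-13,0,-9],"rotation":[0,0,0]},{"delta_pos":[-17,0,-9],"rotation":[0,0,0]},{"delta_pos":[-20,0,-9],"rotation":[0,0,0]},{"delta_pos":[-20,0,-9],"rotation":[0,0,0]}]}}

```text
clock: 17.1
tcp_pos: [0.4793, -0.1144, 0.1178]
eef_rot: [179.9, -0.0, 83.1]
contact_force: [0.9, -0.1, 0.1]
opening: 0.0873
```

```bash
python3 tb.py; python3 look.py top t12 80 140 230 250 5
```

```text
tcp in bed [[-0.30270081  0.00081303]] [ 0.90174636 -0.11946704  0.0962778 ] [-0.11146137  0.05085605 -0.03414003] 17.1
```

View pics/t12.png

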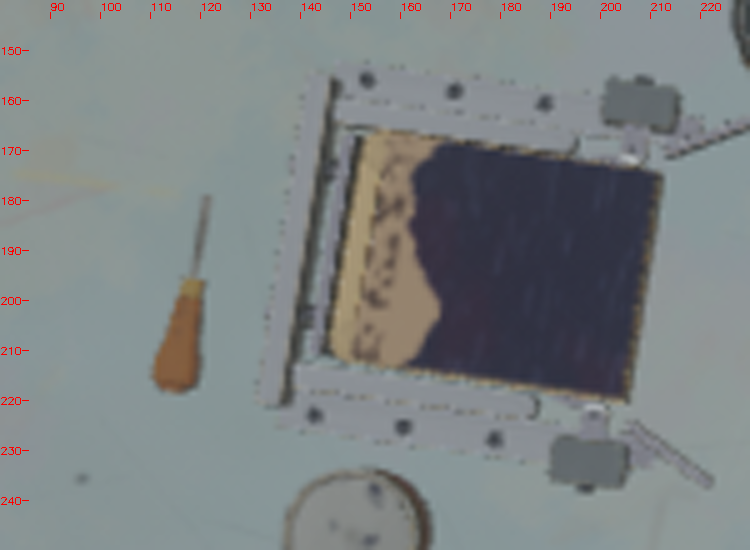

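```bash
python3 - <<'E'
from h import *
b,c=pickle.load(open("p1.pkl","rb"));im,de,m=pickle.load(open("t12.pkl","rb"))
car,r=fit(m,[(151.8,175,.03,.08,None),(147.2,206,.03,.08,None),(170,168.9,.039,None,-.061),(205,173.4,.039,None,-.061),(165,214,.039,None,.061),(200,219.3,.039,None,.061),(211.2,178,.03,-.08,None),(205.8,218,.03,-.08,None)],(.51,.18,1.46))
print(car,np.degrees(car[2]),(r*1000).round(1),inloc(b,car[:2]),np.degrees(car[2]-b[2]))
E
python3 look.py scene s12 140 150 280 260 5
```

```text
[0.51291315 0.1873407  1.45886854] 83.58701034844583 [-0.8 -1.1  0.7  0.2 -1.3  0.3  1.3  0.6] [[0.00086444 0.00086199]] -0.03950403304349058
```

View pics/s12.png

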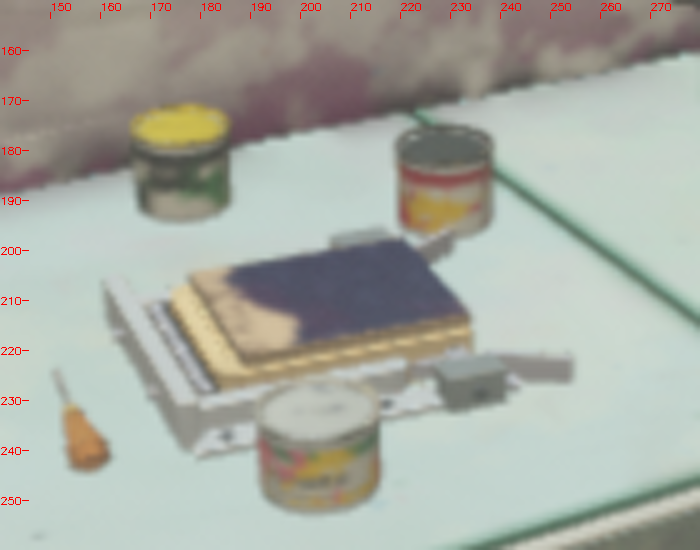

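```bash
python3 -c "
from workcell import bot;print(bot.sign_off())"
```

```text
the job is handed in; nothing more can be done
None
```

The gouge is out of the bed and the carrier is home past both rollers. I handed the job in at about 17 s; the interface gives no verdict.

- **Gouge:** I gripped it by the handle, lifted it out and laid it on the worktop behind the bed's end wall. The last pictures show it lying there clear of the bed.
- **Carrier:** I first pushed it from the near side to shift it about 36 mm and turn it by about 19°, which lined it up with the bed. Then I pushed it straight in with both fingers on the trailing face. The push reached about 17 N at the rollers, faded, and dropped to zero about 7 mm before home. I stopped there and backed off.
- **Last check:** The top camera puts the carrier at x +0.9 mm, y +0.9 mm and −0.04° relative to home. I did not measure the stop bar itself, but the carrier's position suggests it is pressed by about 0.4 mm at most.
- **Tins and jar:** The last pictures show both tins where they stood. The jar was not in those last views, but I felt no contact with it.
- **Disagreements:**
  - My first bed fit had residuals of 2–4 mm at the rollers and stop bar.
  - The bed outline drawn on the side camera's picture was off by a few pixels, so I relied on the top camera.

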